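# Close the balance's draught shield and tare

### The job

The weighing boat is on the pan, so get the balance ready for weighing: with a fingertip hooked behind its catch, draw the glass top door and likewise the open glass side door forward along their rails until both are fully shut, then press the wide tare key on the separate terminal fully down and let go. Only touch and pull: never pinch a catch between the fingers, keep the fingers off the doors' glass, and leave the weighing boat and everything on the bench undisturbed.

Things in the scene. Friction and masses are not known exactly. Their poses are not given: they have to be found in the camera images.
- balance: White analytical balance, fixed to the bench, 240 deep (its x) by 216 wide (its y) by 206 mm high. Origin: centre of its underside at bench height; x points from its front to its rear (away from the robot, give or take its yaw), y to its left. Glass chamber in front, solid white housing behind. Its top door and left-hand (+y) side door slide; the right-hand (-y) glass is shut and does not move.
- top_door (a joint): How far the glass top door stands open, m: 0 shut (front stop), up to 0.095 fully back. It slides along the balance's x between two rails on top of the chamber and is shut by drawing it to -x. It stays where it is left; about 2.5 N of rail friction. Its upper glass face is 205 mm above the bench, level with the rails.
- top_hook (a point): Middle of the upright REAR face (facing balance +x) of the top door's catch, 10 mm above the door's glass, 215 mm above the bench; moves with the door. The catch is a black wedge near the door's front edge, 110 mm wide (balance y), 20 mm high: upright at the rear, a ramp down to the front. Behind it 120 mm of bare door glass.
- side_door (a joint): How far the left-hand glass side door stands open, m: 0 shut (front stop), up to 0.095 fully back. It slides along the balance's x on the outside of the chamber's left face and is shut by drawing it to -x. It stays where it is left; about 2.5 N of rail friction.
- side_hook (a point): Point on the flat REAR face (facing balance +x) of the side door's catch, 18 mm out (balance +y) from the door's outer glass face, 178 mm above the bench; moves with the door. The catch is a black wedge near the door's front edge, 30 mm out from the glass, 143 to 193 mm above the bench, with a ramp in front. Free above it and 100 mm behind it; the rail above does not stick out past the glass.
- terminal: Separate white operating terminal, fixed to the bench to the right of the balance, 156 wide (y), 112 deep (x), at most 52 mm high, display at its rear, keys along its front edge. Origin: centre of its underside at bench height; x to its rear.
- key_top (a point): Centre of the top of the tare key: the wide grey bar key, 56 (terminal y) by 18 mm, in the middle of the terminal's front edge, about 38 mm above the bench, tilted 0.2 rad to the front like the terminal's face. The two small round buttons beside it are not used.
- tare_key (a joint): Travel of the tare key, m: 0 up, 0.004 fully down (pressed square into the face); sprung, 1.2 N to start and 3.6 N at the bottom; comes back up by itself. Counts as pressed beyond 0.003.
- boat: White weighing boat, 70 x 70 x 15 mm, 12 g, standing loose on the round steel pan inside the glass chamber; origin: centre of its underside, 81 mm above the bench. Not to be moved.
- sample_bottle: Bystander: brown reagent bottle with a red cap, 54 x 54 x 93 mm, loose, left of the balance; origin at the centre of its foot.
- sample_vial: Bystander: small vial with an orange cap, 23 x 23 x 48 mm, loose, left of the balance; origin at the centre of its foot.
- bench_timer: Bystander: flat square timer, 62 x 62 x 15 mm, loose, behind the terminal; origin at the centre of its underside.
- bottle_b: Bystander: brown reagent bottle with a black cap, 54 x 54 x 93 mm, loose, behind the terminal; origin at the centre of its foot.
- lab_spatula: Bystander: steel spatula, 148 x 12 x 4 mm, lying loose at the left of the work; origin at its centre.

How it is judged:
On the way, in this order (a step that is already met when the one before it is completed fails the run):
1. both the top door and the left side door are drawn shut (value of joint each of top_door, side_door below 0.003 m), for 0.2 s.
2. the tare key is pressed down, with both doors shut (all of step 1 and value of joint tare_key above 0.003 m), for 0.05 s.
At the end, for the whole second after the job is handed in: Both doors are within 3 mm of shut, the tare key has been pressed after that and is up again, and the weighing boat rests within 8 mm of where it stood (all of step 1 and value of joint tare_key below 0.001 m and distance of boat from where it was at the start of the episode below 0.008 m and linear speed of boat below 0.01 m/s); the robot touches nothing.
It fails at once if the weighing boat is moved by more than 8 mm or lifted (distance of boat from where it was at the start of the episode above 0.008 m).
It fails at once if a door's catch is pinched from front and rear ((contact force between the fingers and top_door_c0 above 2 N and contact force between the fingers and top_door_c1 above 2 N) or (contact force between the fingers and side_door_c0 above 2 N and contact force between the fingers and side_door_c1 above 2 N)).
It fails at once if the fingers press on a door's glass with more than 3 N (contact force between the fingers and top_door_c2 above 3 N or contact force between the fingers and side_door_c2 above 3 N).
It fails at once if a bottle, vial, timer or spatula on the bench is moved or lifted by more than 15 mm (distance of any of sample_bottle, sample_vial, bench_timer, bottle_b, lab_spatula from where it was at the start of the episode above 0.015 m).
It also fails if it takes over 51 s, if anything falls off the work surface, if the arm or the gripper's body presses on something with over 40 N, if the wrist force passes 120 N, or if a joint passes its speed limit or range.

### The arm

A 6-joint arm with a two-finger parallel gripper is mounted at the origin on a cart in front of the work surface, level with it; the furniture and walls round the work are solid. World frame = base frame: x ahead of the robot, y to its left, z up, the work surface at z = 0. Lengths are in m, angles in rad, forces in N, time in s.
With the tool pointing down it reaches from about 0.375 to 0.925 m from the base axis. Payload 5.7 kg.
Tool frame: the origin (TCP) lies midway between the tips of the shut fingers; the grasp point (between the pads) lies 19 mm behind it (robot.grasp_offset is the distance from the TCP to the grasp point, in m); z points along the fingers, y is the line along which they close (so a half turn about z gives the same grasp; the last joint's range is limited). The gripper opens to 85 mm and grips with 20 to 120 N. Pads are 22 mm wide; open, the fingers measure 114 mm over their backs; the gripper's body (76 mm by 85 mm) begins 54 mm behind the grasp point. The pads swing forward as they close: fully open they stand 13 mm farther back than shut.
Start: joints at [1.019, 0.359, 1.51, -0, 1.272, -0.115], TCP at [0.254, 0.544, 0.194] pointing down, gripper open.
Joint ranges: [-2.97, 2.97], [-1.01, 2.36], [0.21, 2.38], [-0.96, 4.11], [0.2, 2.71], [-2.98, 2.98]. Speed limits (rad/s): [2.39, 2.39, 3.14, 3.14, 3.14, 3.14].

### API

Orientations are given as a rotation vector (axis times angle).
In Python, from cell import robot gives the robot as it stands.
- The arm moves only by the shell command python3 steer.py 'ROWS' [FORCE]. ROWS is a JSON object whose key "increments" holds a list of rows, 1 to 20 of them, each of 7 numbers: a rotation vector rx, ry, rz in units of 0.1 rad, then dx, dy, dz in units of 50 mm, then the opening from 0.0 (shut) to 1.0 (fully open); each row is the pose to reach, as a shift and turn from the pose commanded when the command began, along the tool's axes at that moment; what a row does not reach only later rows make up. A row lasts 1/12 s, in which the tool goes at most 0.0417 m and 0.125 rad, less where a joint would pass 70% of its speed; a pose out of reach is approached as far as the arm can. The fingers move at their own pace and stop on an object; FORCE is the grip in N (left out, the last holds). Time passes only in rows, so rows that do not move let the fingers close. It prints the time, the measured TCP pose, the force, the opening and the grip force at its end. Input that does not fit is refused with a message, and nothing moves.
- robot.observe(): the state, without advancing time (a new reading comes with each control period).
- robot.read_camera(name): name is "scene" or "top" or "wrist"; returns the picture (420x560x3 uint8, blue, green, red); there is no depth.
- robot.calibration(name): a dict with "mtx" (3x3 intrinsics, pixels), "k1" (the pictures are not rectified: a ray, as slopes to the right and down, at radius r is drawn at 1 + k1 r^2 times it, then the intrinsics apply), "pose" (4x4, takes a point from camera to world coordinates). Camera axes: x right, y up, looking along -z (the intrinsics and any distortion apply to the point x, -y, -z); pixel columns grow to the right and rows downward; lengths in m; the calibration is good to about 2 mm. A picture is of the moment at which its call begins: read the wrist's pose just before it. calibration takes no time and is no camera call; for the wrist camera it gives the pose at the moment of the call.
- robot.sign_off(): hands the job in; it is judged then, once.
The state is a dict: "clock": time; "joint_positions": joint angles; "joint_vel": joint speeds; "effort": joint torques, N m; "position": TCP position; "tcp_rot": TCP orientation; "force": force on the tool from outside, world axes, zero at the start; "ft_torque": the same for the moment, N m; "gripper_width": opening from 0.0 (shut) to 1.0 (fully open); "finger_force": force on a finger pad.
Only numpy, scipy, OpenCV 4.12 (cv2) and the standard library are available. Lean on these libraries where they do the work, as an engineer would, in place of code of your own. Each camera call takes 0.05 s, during which the arm holds its last target. There are 200 camera calls.

## Working session

There is one attempt and no reset: what is moved stays moved. The work goes in short steps, Python scripts to look and compute and a shell command to move; the robot and the scene stay as the last step left them, time stands still between calls to the robot, and variables do not carry over. Pictures are saved under pics/ and viewed, at most 10 in all, crops included, and the job is handed in when it is done.

```bash
ls; mkdir -p pics; python3 - <<'E'
from cell import robot
import cv2
for n in("scene","top"):
    im=robot.read_camera(n); cv2.imwrite(f"pics/{n}0.png",im)
    c=robot.calibration(n); print(n,c)
print(robot.observe())
E
```

```text
cell.py
pics
steer.py
scene {'mtx': array([[440.68971309,   0.        , 280.68676179],
       [  0.        , 440.68971309, 208.93471237],
       [  0.        ,   0.        ,   1.        ]]), 'k1': -0.019044148858367995, 'pose': array([[-0.99281078,  0.08972036, -0.0792276 ,  0.4376751 ],
       [-0.11935892, -0.69257819,  0.71139926,  0.93452146],
       [ 0.00895569,  0.71574137,  0.69830802,  1.04528768],
       [ 0.        ,  0.        ,  0.        ,  1.        ]])}
top {'mtx': array([[490.59111591,   0.        , 284.11113897],
       [  0.        , 490.59111591, 207.5674252 ],
       [  0.        ,   0.        ,   1.        ]]), 'k1': -0.13113861384916956, 'pose': array([[-0.00794506,  0.98568459, -0.1684125 ,  0.31592632],
       [-0.99977422, -0.01114926, -0.01808885, -0.01988571],
       [-0.01970757,  0.16823076,  0.98555062,  1.40225975],
       [ 0.        ,  0.        ,  0.        ,  1.        ]])}
{'clock': 0.1, 'joint_positions': array([ 1.01889196e+00,  3.59421493e-01,  1.51134560e+00,  1.28673664e-05,
        1.27252612e+00, -1.15108922e-01]), 'joint_vel': array([-0.00076231, -0.00020858, -0.0019493 ,  0.00093417, -0.00046302,
        0.00086699]), 'effort': array([-1.80702045e-04, -5.28647661e+01, -2.79352766e+01, -1.64284538e-04,
        5.03663847e-03, -2.84234545e-06]), 'position': array([0.25346276, 0.54306742, 0.19313641]), 'tcp_rot': array([-6.80557790e-01, -3.06640974e+00,  2.51726608e-03]), 'force': array([-0.27178082, -0.06587441, -0.30175667]), 'ft_torque': array([-0.04456243, -0.04393099,  0.01028875]), 'finger_force': 0.0, 'gripper_width': 1.0002555964113162}
```

View pics/scene0.png

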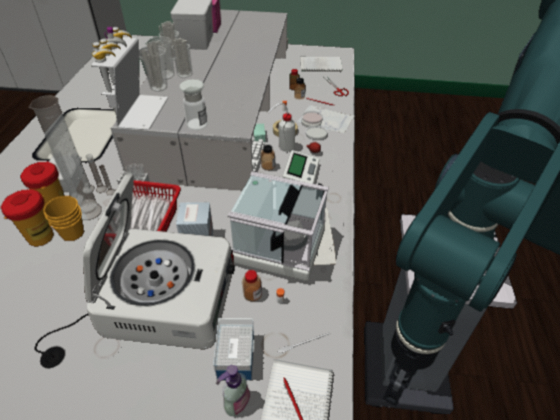

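View pics/top0.png

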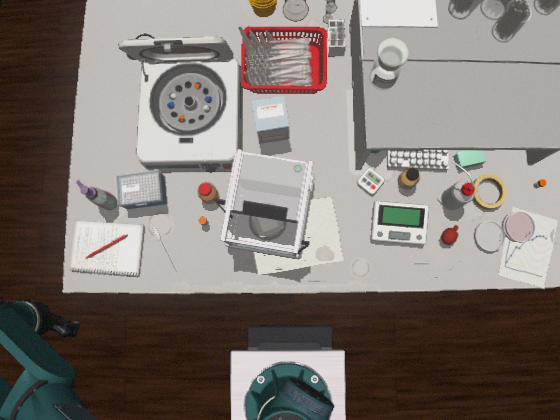

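The scene view shows the balance at (280,222), with the terminal at (300,165). In the top view the balance is at (268,203) with the top-door catch near (265,212), and the terminal is at (400,223) with its tare key near (400,236). I'll zoom in next.

```bash
python3 - <<'E'
import cv2,numpy as np
t=cv2.imread("pics/top0.png");s=cv2.imread("pics/scene0.png")
a=cv2.resize(t[145:265,190:330],None,fx=5,fy=5,interpolation=cv2.INTER_CUBIC)
b=cv2.resize(s[165:285,220:350],None,fx=5,fy=5,interpolation=cv2.INTER_CUBIC)
cv2.imwrite("pics/tz.png",a);cv2.imwrite("pics/sz.png",b)
E
```

```text
(no output)
```

View pics/tz.png

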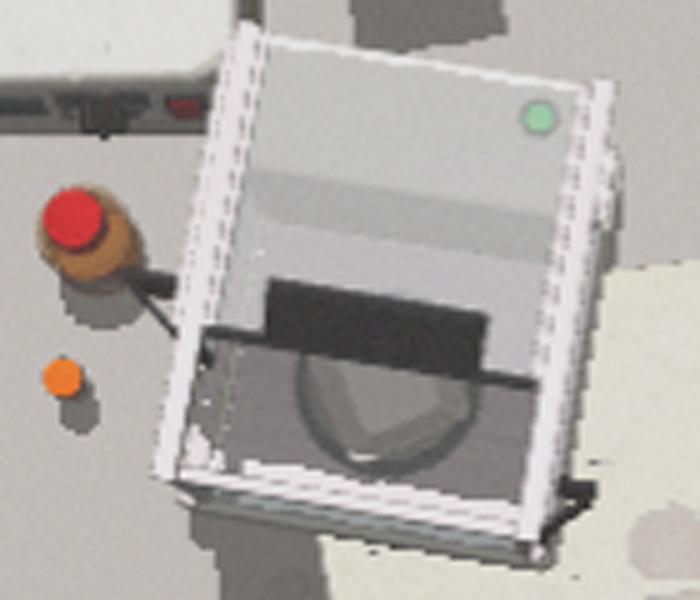

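View pics/sz.png

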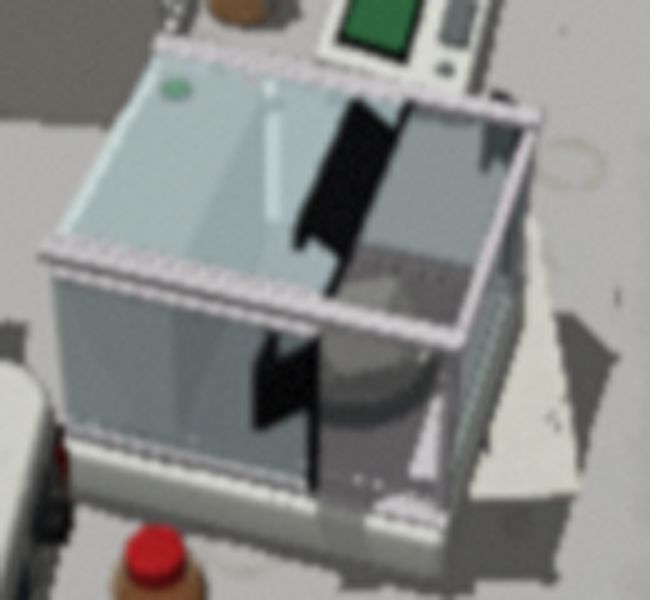

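The top zoom shows the top-catch rear edge from (265,282) to (487,318) and the side catch near (130–180,275). The scene zoom shows the top-catch rear edge from (297,243) to (360,100) and the side catch at (255–315,345–425). I'll triangulate these.

```bash
cat > h.py <<'E'
import numpy as np,cv2
from cell import robot
def ray(c,uv):
    p=cv2.undistortPoints(np.array([[uv]],float),c["mtx"],np.array([c["k1"],0,0,0.]))[0,0] 
    # exact inverse of r_d = r(1+k1 r^2) by OpenCV model
    d=c["pose"][:3,:3]@np.array([p[0],-p[1],-1.]);return c["pose"][:3,3],d/np.linalg.norm(d)
def atz(c,uv,z):
    o,d=ray(c,uv);return o+d*(z-o[2])/d[2]
def tri(obs):
    A=np.zeros((3,3));b=np.zeros(3)
    for c,uv in obs:
        o,d=ray(c,uv);P=np.eye(3)-np.outer(d,d);A+=P;b+=P@o
    x=np.linalg.solve(A,b);return x,[np.linalg.norm((np.eye(3)-np.outer(ray(c,u)[1],ray(c,u)[1]))@(x-ray(c,u)[0])) for c,u in obs]
def proj(c,X):
    p=np.linalg.inv(c["pose"])@np.append(X,1);s=np.array([p[0],-p[1]])/-p[2];s=s*(1+c["k1"]*(s@s));return c["mtx"][:2,:2]@s+c["mtx"][:2,2]
E
python3 - <<'E'
from h import *
np.set_printoptions(precision=4,suppress=True)
T=robot.calibration("top");S=robot.calibration("scene")
t=lambda u,v:(190+u/5,145+v/5); s=lambda u,v:(220+u/5,165+v/5)
print("catch L",tri([(T,t(265,282)),(S,s(297,243))]))
print("catch R",tri([(T,t(487,318)),(S,s(360,100))]))
for n,a,b in(("RL",(240,22),(45,250)),("RR",(612,85),(160,42)),("FL",(157,478),(460,345)),("FR",(545,540),(540,120))):
    print(n,tri([(T,t(*a)),(S,s(*b))]),atz(T,t(*a),.206),atz(S,s(*b),.206))
print("side", tri([(T,t(130,268)),(S,s(258,345))]),atz(T,t(130,268),.193),atz(S,s(258,345),.193))
print("side topdoor front band L,R",atz(T,t(205,330),.205),atz(T,t(537,385),.205))
print("key",atz(T,(398,236),.038),atz(S,(311,181),.038))
E
```

```text
catch L (array([0.5347, 0.1036, 0.2121]), [np.float64(0.0012105374841186861), np.float64(0.0012105374841186124)])
catch R (array([ 0.513 , -0.0061,  0.2213]), [np.float64(0.002060972034238925), np.float64(0.002060972034238943)])
RL (array([0.6702, 0.1181, 0.2041]), [np.float64(0.001760917876893076), np.float64(0.0017609178768931803)]) [0.6714 0.1179 0.206 ] [0.6678 0.1205 0.206 ]
RR (array([ 0.6379, -0.0704,  0.197 ]), [np.float64(0.0002980569806522305), np.float64(0.0002980569806520143)]) [ 0.6358 -0.07    0.206 ] [ 0.6355 -0.0596  0.206 ]
FL (array([0.4409, 0.1575, 0.202 ]), [np.float64(0.0008236313633372473), np.float64(0.0008236313633373118)]) [0.4397 0.1569 0.206 ] [0.4417 0.1611 0.206 ]
FR (array([ 0.4082, -0.0334,  0.1935]), [np.float64(0.00039309026708661424), np.float64(0.0003930902670866357)]) [ 0.4076 -0.0333  0.206 ] [ 0.4082 -0.0191  0.206 ]
side (array([0.5454, 0.1722, 0.2037]), [np.float64(1.6712288861160772e-05), np.float64(1.671228886086223e-05)]) [0.5475 0.174  0.193 ] [0.5467 0.1626 0.193 ]
side topdoor front band L,R [0.5134 0.134  0.205 ] [ 0.4841 -0.0304  0.205 ]
key [ 0.4646 -0.3134  0.038 ] [ 0.4633 -0.2445  0.038 ]
```

```bash
python3 - <<'E'
import cv2,numpy as np
t=cv2.imread("pics/top0.png");s=cv2.imread("pics/scene0.png")
a=cv2.resize(t[155:255,360:440],None,fx=5,fy=5,interpolation=cv2.INTER_CUBIC)
b=cv2.resize(s[135:195,265:325],None,fx=5,fy=5,interpolation=cv2.INTER_CUBIC)
o=np.zeros((500,700,3),np.uint8);o[:,:400]=a;o[:300,400:]=b
cv2.imwrite("pics/kz.png",o)
E
```

```text
(no output)
```

View pics/kz.png

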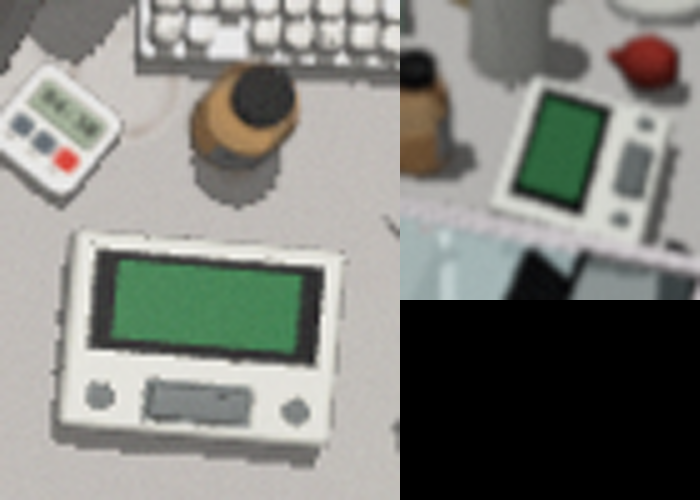

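The terminal's tare key is centred at zoom (198,402), i.e. top px (399.6,235.4). In the scene zoom it is at (632,172), i.e. px (311.4,169.4).

```bash
cat >> h.py <<'E'
from scipy.spatial.transform import Rotation as Ro
np.set_printoptions(precision=4,suppress=True)
def pose():
    o=robot.observe();return o["position"],Ro.from_rotvec(o["tcp_rot"])
def rel(p0,R0,target,yaw):
    """row to reach target with tool down, tool y along world angle yaw"""
    y=np.array([np.cos(yaw),np.sin(yaw),0]);z=np.array([0,0,-1.]);Rt=Ro.from_matrix(np.c_[np.cross(y,z),y,z])
    return np.r_[(R0.inv()*Rt).as_rotvec(),R0.inv().apply(np.array(target)-p0)]
E
python3 - <<'E'
from h import *
T=robot.calibration("top");S=robot.calibration("scene")
print("key",tri([(T,(399.6,235.4)),(S,(311.4,169.4))]),atz(T,(399.6,235.4),.038))
t=lambda u,v:(190+u/5,145+v/5)
print("catch",atz(T,t(376,300),.225))
p,R=pose();W=robot.calibration("wrist")
print("cam in tool",R.inv().apply(W["pose"][:3,3]-p),R.inv().as_matrix()@W["pose"][:3,:3],W["mtx"])
print(rel(p,R,[.56,.09,.36],-.175)); print(rel(p,R,[p[0],p[1],.36],1.133))
E
```

```text
key (array([ 0.4669, -0.3199,  0.029 ]), [np.float64(0.0002871884557500261), np.float64(0.00028718845575010824)]) [ 0.4662 -0.318   0.038 ]
catch [0.524  0.0478 0.225 ]
cam in tool [ 0.0719  0.0001 -0.1803] [[ 0.      0.9588  0.2841]
 [ 1.      0.0003 -0.001 ]
 [-0.001   0.2841 -0.9588]] [[356.7719   0.     269.9861]
 [  0.     356.7719 211.629 ]
 [  0.       0.       1.    ]]
[-0.0016  0.0009  1.309  -0.4694 -0.2811 -0.1665]
[-0.0017 -0.0002  0.001   0.     -0.0003 -0.1669]
```

Careful with the scale: shifts go in units of 50 mm and turns go in units of 0.1 rad. That gives: -0.18 m is -3.6, -0.47 m is -9.4, 1 rad is 10.

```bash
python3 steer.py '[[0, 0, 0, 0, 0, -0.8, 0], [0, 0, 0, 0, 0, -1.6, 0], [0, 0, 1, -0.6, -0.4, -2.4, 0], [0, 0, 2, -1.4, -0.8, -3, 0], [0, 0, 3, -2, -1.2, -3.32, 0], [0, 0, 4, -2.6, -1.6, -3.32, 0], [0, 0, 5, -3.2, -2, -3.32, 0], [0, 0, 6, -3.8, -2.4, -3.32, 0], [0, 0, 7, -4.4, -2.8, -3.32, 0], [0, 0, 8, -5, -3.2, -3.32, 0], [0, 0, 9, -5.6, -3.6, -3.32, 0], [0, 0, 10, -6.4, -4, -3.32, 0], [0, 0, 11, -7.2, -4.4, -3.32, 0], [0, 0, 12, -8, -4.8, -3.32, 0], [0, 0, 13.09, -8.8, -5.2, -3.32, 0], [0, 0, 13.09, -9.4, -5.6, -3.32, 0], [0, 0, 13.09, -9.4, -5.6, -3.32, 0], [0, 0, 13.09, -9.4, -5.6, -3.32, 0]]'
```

```text
refused: ROWS must be an object with the rows under "increments". Nothing was moved.
```

The error is about the shape of the input: an object with the rows under "increments". Fixing that and sending the same move.

```bash
python3 steer.py '{"increments": [[0, 0, 0, 0, 0, -0.8, 0], [0, 0, 0, 0, 0, -1.6, 0], [0, 0, 1, -0.6, -0.4, -2.4, 0], [0, 0, 2, -1.4, -0.8, -3, 0], [0, 0, 3, -2, -1.2, -3.32, 0], [0, 0, 4, -2.6, -1.6, -3.32, 0], [0, 0, 5, -3.2, -2, -3.32, 0], [0, 0, 6, -3.8, -2.4, -3.32, 0], [0, 0, 7, -4.4, -2.8, -3.32, 0], [0, 0, 8, -5, -3.2, -3.32, 0], [0, 0, 9, -5.6, -3.6, -3.32, 0], [0, 0, 10, -6.4, -4, -3.32, 0], [0, 0, 11, -7.2, -4.4, -3.32, 0], [0, 0, 12, -8, -4.8, -3.32, 0], [0, 0, 13.09, -8.8, -5.2, -3.32, 0], [0, 0, 13.09, -9.4, -5.6, -3.32, 0], [0, 0, 13.09, -9.4, -5.6, -3.32, 0], [0, 0, 13.09, -9.4, -5.6, -3.32, 0]]}' && python3 - <<'E'
from h import *
W=robot.calibration("wrist");im=robot.read_camera("wrist");np.save("w1.npy",W["pose"])
cv2.imwrite("pics/w1.png",im);p,R=pose();print(p,R.as_rotvec(),robot.observe()["force"],W["k1"])
E
```

```text
clock: 1.6
position: [0.5622, 0.0886, 0.3588]
tcp_rot: [-2.41, -2.014, 0.003]
force: [-0.2, 1.1, -0.2]
gripper_width: 0.001
finger_force: 0.0
[0.5611 0.0904 0.3591] [-2.408  -2.0153  0.0019] [-0.59    1.0546  0.497 ] 0.018128599648068153
```

View pics/w1.png

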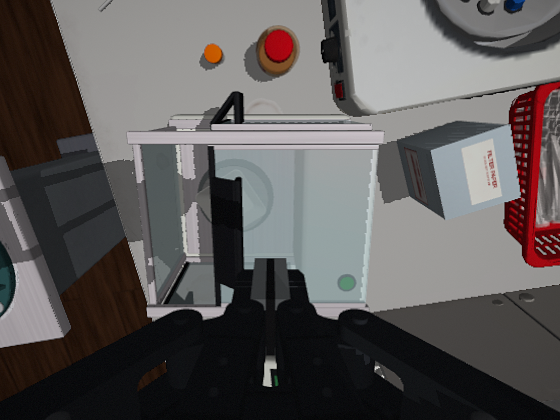

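The wrist view shows the balance square to the image. The top-catch rear edge is at u≈242, v 178–288, and the side catch runs from (213,122) to its tip at about (240,94). I'll zoom in on both.

```bash
python3 - <<'E'
import cv2
a=cv2.imread("pics/w1.png")[80:200,190:280]
cv2.imwrite("pics/w1z.png",cv2.resize(a,None,fx=5,fy=5,interpolation=cv2.INTER_CUBIC))
E
```

```text
(no output)
```

View pics/w1z.png

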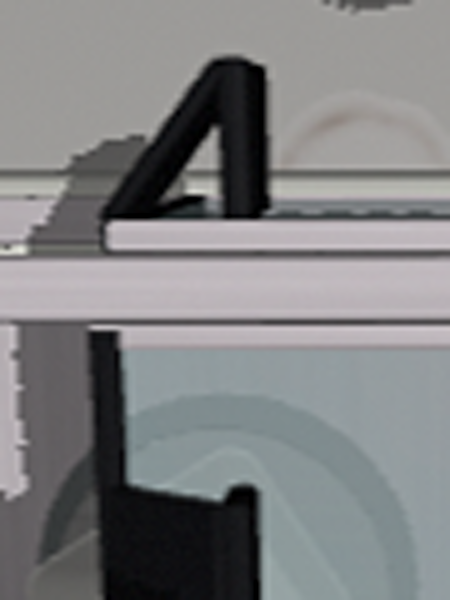

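```bash
python3 - <<'E'
from h import *
W=robot.calibration("wrist");W["pose"]=np.load("w1.npy");T=robot.calibration("top");S=robot.calibration("scene")
a=atz(W,(129,138),.206);b=atz(W,(382,136),.206);print("rail",a,b,np.arctan2(b[1]-a[1],b[0]-a[0]))
c=atz(W,(241,180),.225);d=atz(W,(242,285),.225);print("catch edge",c,d,np.arctan2(c[1]-d[1],c[0]-d[0])-np.pi/2)
m=(c+d)/2
print("mid height",tri([(W,(240,179)),(T,(190+265/5,145+282/5)),(S,(220+297/5,165+243/5))]))
y=-.175;ex=np.array([np.cos(y),np.sin(y),0]);ey=np.array([-np.sin(y),np.cos(y),0])
z=lambda u,v:(190+u/5,80+v/5)
f=lambda n,p:print(n,p,"bal-aligned",p@ex,p@ey)
f("top rear bottom L",atz(W,z(258,500),.205));f("top rear topL",atz(W,z(247,490),.225))
f("side tip top",atz(W,z(250,60),.193));f("side tip bottom",atz(W,z(267,66),.143));f("side root",atz(W,z(250,215),.193))
print("side tri",tri([(W,z(250,60)),(T,(190+130/5,145+268/5)),(S,(220+258/5,165+345/5))]))
E
```

```text
rail [0.4433 0.1547 0.206 ] [0.6713 0.1155 0.206 ] -0.17063628509750928
catch edge [0.5385 0.1019 0.225 ] [ 0.5186 -0.0005  0.225 ] -0.19234544284889843
mid height (array([0.5353, 0.1022, 0.2112]), [np.float64(0.0019385614215927647), np.float64(0.0016277615559966768), np.float64(0.0017367977066727752)])
top rear bottom L [0.5367 0.0981 0.205 ] bal-aligned 0.5114290173609832 0.19005216052405607
top rear topL [0.5375 0.1039 0.225 ] bal-aligned 0.511173164838303 0.19591556065157542
side tip top [0.5503 0.1766 0.193 ] bal-aligned 0.511180359335312 0.26971211429371417
side tip bottom [0.5499 0.1772 0.143 ] bal-aligned 0.5106809996223871 0.2702624272267724
side root [0.5448 0.1496 0.193 ] bal-aligned 0.5103921722842562 0.24212403946686384
side tri (array([0.5473, 0.1737, 0.2034]), [np.float64(0.004461758935774046), np.float64(0.0022693452270406934), np.float64(0.0023790842634513116)])
```

Converted, 0.1 m is 2, -0.046 m is -0.92.

```bash
python3 steer.py '{"increments": [[0, 0, 0, -0.4, 0.06, 0.6, 0], [0, 0, 0, -0.7, 0.12, 1.2, 0], [0, 0, 0, -0.92, 0.16, 1.8, 0], [0, 0, 0, -0.92, 0.16, 2, 0], [0, 0, 0, -0.92, 0.16, 2, 0], [0, 0, 0, -0.92, 0.16, 2, 0]]}' && python3 - <<'E'
from h import *
W=robot.calibration("wrist");im=robot.read_camera("wrist");np.save("w2.npy",W["pose"])
cv2.imwrite("pics/w2.png",im);p,R=pose();print(p,R.as_rotvec(),robot.observe()["force"])
a=im[60:260,150:300];cv2.imwrite("pics/w2z.png",cv2.resize(a,None,fx=3,fy=3,interpolation=cv2.INTER_CUBIC))
E
```

```text
clock: 2.15
position: [0.5608, 0.0461, 0.2606]
tcp_rot: [-2.405, -2.02, -0.0]
force: [1.4, -0.0, 0.6]
gripper_width: -0.001
finger_force: 0.0
[0.5618 0.046  0.2616] [2.4048 2.02   0.003 ] [ 0.0395  0.3672 -0.0341]
```

View pics/w2z.png

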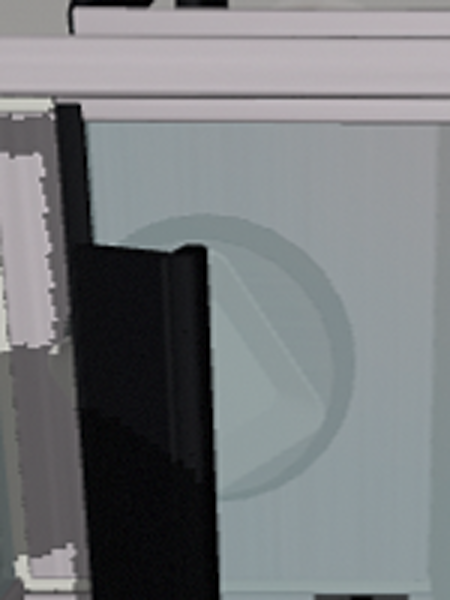

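```bash
python3 - <<'E'
from h import *
W=robot.calibration("wrist");A=dict(W);B=dict(W);A["pose"]=np.load("w1.npy");B["pose"]=np.load("w2.npy")
print(tri([(A,(239.4,178)),(B,(214,142.7))]))
print("rail low inner edge",tri([(A,(239,143)),(B,(214,90))]))
z=lambda u,v:(150+u/3,60+v/3)
y=-.175;ex=np.array([np.cos(y),np.sin(y),0]);ey=np.array([-np.sin(y),np.cos(y),0])
for uv,h in((z(208,250),.205),(z(217,590),.205),(z(192,248),.225)):
    q=atz(B,uv,h);print(q,q@ex,q@ey)
p,R=pose();print("tcp s,t",p@ex,p@ey)
E
```

```text
(array([0.5358, 0.1018, 0.2144]), [np.float64(0.0004520948934192192), np.float64(0.0004520948934193942)])
rail low inner edge (array([0.5413, 0.1326, 0.2068]), [np.float64(0.00021246173434522119), np.float64(0.00021246173434549936)])
[0.5371 0.1    0.205 ] 0.5114678647360449 0.19201534143959345
[0.5222 0.0214 0.205 ] 0.5105017099243064 0.11200071651206639
[0.5371 0.1024 0.225 ] 0.5111091631833956 0.1943615295915903
tcp s,t 0.5451962705168283 0.1430658311337465
```

Converted, 0.048 m is 0.96, 0.04 m is 0.8.

```bash
python3 steer.py '{"increments": [[0, 0, 0, 0, 0, 0.5, 0], [0, 0, 0, 0, 0, 0.8, 0], [0, 0, 0, 0, 0, 0.96, 0], [0, 0, 0, 0, 0, 0.96, 0], [0, 0, 0, 0, 0, 0.96, 0], [0, 0, 0, 0, 0, 0.96, 0]]}' ; python3 steer.py '{"increments": [[0, 0, 0, 0, -0.2, 0, 0], [0, 0, 0, 0, -0.36, 0, 0], [0, 0, 0, 0, -0.48, 0, 0], [0, 0, 0, 0, -0.6, 0, 0], [0, 0, 0, 0, -0.8, 0, 0], [0, 0, 0, 0, -1, 0, 0], [0, 0, 0, 0, -1.2, 0, 0], [0, 0, 0, 0, -1.2, 0, 0]]}'
```

```text
clock: 2.7
position: [0.5624, 0.0447, 0.2136]
tcp_rot: [2.405, 2.018, 0.003]
force: [-0.3, 0.8, 0.1]
gripper_width: -0.001
finger_force: 0.0
clock: 3.37
position: [0.4992, 0.0553, 0.2117]
tcp_rot: [-2.406, -2.018, 0.002]
force: [0.5, -0.1, -1.0]
gripper_width: -0.004
finger_force: 0.0
```

```bash
python3 steer.py '{"increments": [[0, 0, 0, 0, -0.16, 0, 0], [0, 0, 0, 0, -0.32, 0, 0], [0, 0, 0, 0, -0.48, 0, 0]]}' ; python3 steer.py '{"increments": [[0, 0, 0, 0, -0.12, -0.02, 0], [0, 0, 0, 0, -0.24, -0.02, 0]]}'; python3 - <<'E'
from h import *
im=robot.read_camera("scene")
cv2.imwrite("pics/s2.png",cv2.resize(im[130:290,200:380],None,fx=3.5,fy=3.5,interpolation=cv2.INTER_CUBIC))
E
```

```text
clock: 3.62
position: [0.4778, 0.0591, 0.2119]
tcp_rot: [2.407, 2.019, -0.0]
force: [-0.4, 0.6, 0.7]
gripper_width: 0.001
finger_force: 0.0
clock: 3.78
position: [0.4659, 0.0612, 0.2131]
tcp_rot: [2.407, 2.019, 0.0]
force: [0.3, 0.5, -0.0]
gripper_width: 0.001
finger_force: 0.0
```

View pics/s2.png

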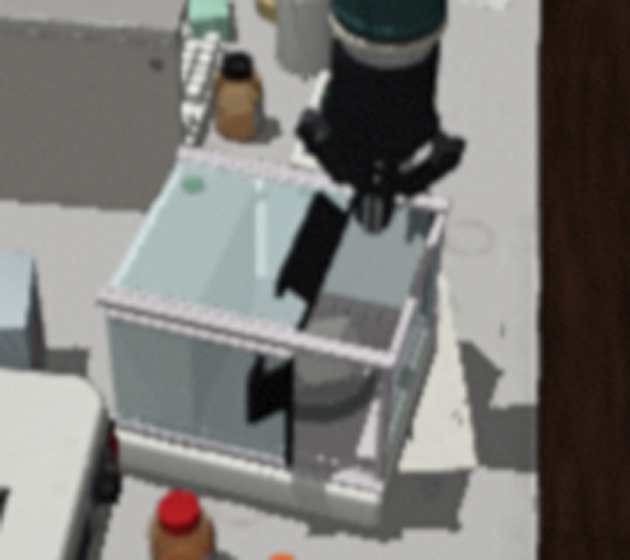

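```bash
python3 - <<'E'
from h import *
S=robot.calibration("scene");p,R=pose();print(p,proj(S,p),"tip seen at 307,195")
for z in(.2,.213,.225,.25): print(z,proj(S,[p[0],p[1],z]))
W=robot.calibration("wrist");print("wrist tcp",proj(W,p))
T=robot.calibration("top");print(proj(T,p))
for n,q in(("catchL",[.5371,.1024,.225]),("catchR",[.518,-.005,.225])):print(n,proj(S,q),proj(T,q))
im=robot.read_camera("top")
a=cv2.resize(im[145:265,190:330],None,fx=4,fy=4,interpolation=cv2.INTER_CUBIC)
b=cv2.resize(robot.read_camera("wrist"),None,fx=.85,fy=.85)
cv2.imwrite("pics/m.png",a);cv2.imwrite("pics/w3.png",b)
E
```

```text
[0.4647 0.0614 0.2129] [306.284  204.7969] tip seen at 307,195
0.2 [306.0525 208.1746]
0.213 [306.2862 204.7646]
0.225 [306.5051 201.5711]
0.25 [306.9708 194.7722]
wrist tcp [269.2807 245.2837]
[259.9603 229.8171]
catchL [278.1556 209.6428] [242.9251 199.9717]
catchR [289.5337 183.9321] [286.8681 207.1717]
```

View pics/w3.png

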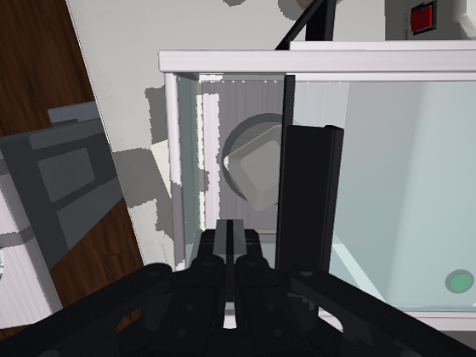

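```bash
python3 - <<'E'
from h import *
W=robot.calibration("wrist");p,R=pose()
for x in(-.011,0,.011):
    print(x,[ (h,proj(W,p+R.apply([x,0,-h]))[1].round(1)) for h in(0,.01,.02,.03,.04)])
print([proj(W,p+R.apply([0,y,-.02]))[0].round(1) for y in(-.0145,.0145)])
im=robot.read_camera("wrist")
a=cv2.resize(im[225:345,210:330],None,fx=5,fy=5,interpolation=cv2.INTER_CUBIC)
cv2.imwrite("pics/w4.png",a)
E
```

```text
-0.011 [(0, np.float64(263.9)), (0.01, np.float64(272.0)), (0.02, np.float64(281.0)), (0.03, np.float64(291.0)), (0.04, np.float64(302.2))]
0 [(0, np.float64(245.3)), (0.01, np.float64(252.5)), (0.02, np.float64(260.6)), (0.03, np.float64(269.6)), (0.04, np.float64(279.7))]
0.011 [(0, np.float64(226.0)), (0.01, np.float64(232.4)), (0.02, np.float64(239.5)), (0.03, np.float64(247.4)), (0.04, np.float64(256.3))]
[np.float64(239.5), np.float64(298.9)]
```

View pics/w4.png

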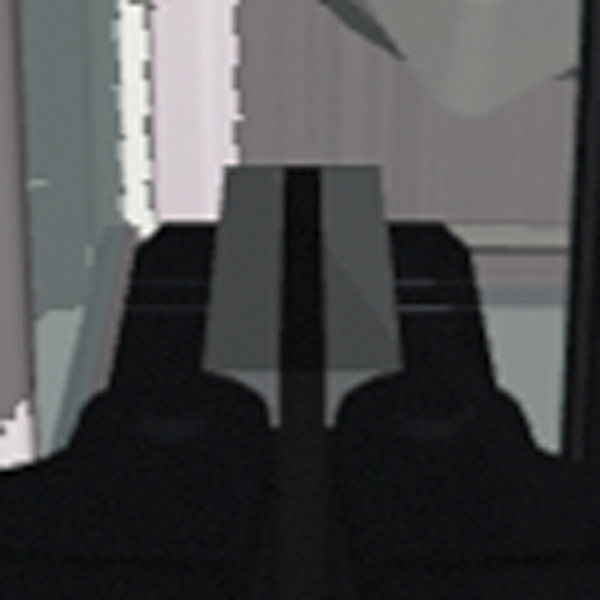

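The wrist zoom shows the shut pads ending at about px (270,258), which is farther back than the nominal TCP projection at (269,245). The fingers seem to have passed over the catch without moving the door. My viewing allowance is used up, so I'll work out the real tip height from numbers only.

```bash
python3 - <<'E'
from h import *
S=robot.calibration("scene");p,R=pose();a=cv2.imread("pics/scene0.png").astype(int);b=robot.read_camera("scene").astype(int)
d=np.abs(a-b).sum(2)
print(p,proj(S,p))
for v in range(184,212):print(v,d[v,296:318])
E
```

```text
[0.4668 0.0611 0.2131] [305.5218 204.597 ]
184 [ 14   8  22  10  66 239 387 456 497 527 543 538 541 561 567 564 516 462
 430 429 465 446]
185 [ 22  29  32  29   6  69 197 300 335 374 412 437 480 524 544 547 477 412
 425 472 505 436]
186 [ 23  22  21  28  27   9 123 158 161 194 242 260 333 413 442 416 311 222
 244 353 407 300]
187 [ 20  28  23  15  14  56 170 138 103 148 158 146 177 250 297 274 166  64
  90 177 194 127]
188 [ 17  19  27  18   2 134 243 193 127 172 179 122 120 193 244 221 122  19
   1  15  21   9]
189 [  8  13  16  13  34 202 297 225 186 234 229 169 166 225 266 229 106  14
  23  25  28  22]
190 [  7   9  11   8  61 249 320 245 214 270 257 222 234 295 335 251 101   6
  19  26  22  15]
191 [  7   5   7  13  43 234 336 255 222 278 254 221 267 347 370 251  77  12
  24  20  24   8]
192 [  9  14  16   6  17 178 299 250 219 276 262 222 280 352 363 218  39  16
  31  23  12  14]
193 [  6   3  14  19   6  98 206 220 204 282 261 232 289 365 322 152  17  25
  27  24  18  19]
194 [  6   5   6  21  14  20  83 151 200 284 257 228 278 314 228  70   3  25
  22  21  23  17]
195 [  3   8
[... 557 characters left out ...]
 25 24 26 20 24 28 18 25 19 25 19 23 24 25 27 32 30]
203 [20 26 26 25 27 25 22 24 29 26 20 22 25 31 21 20 25 21 20 19 22 24]
204 [21 20 22 27 26 17 23 31 24 25 22 23 20 26 21 31 21 26 24 23 24 23]
205 [20 26 24 26 20 32 21 24 24 23 23 20 24 18 22 28 18 20 20 28 25 29]
206 [25 25 22 19 19 27 21 30 18 30 27 20 25 29 21 26 22 26 24 23 25 31]
207 [29 20 23 24 27 24 23 25 24 23 28 25 27 26 25 23 26 24 28 28 22 23]
208 [20 17 33 25 24 25 17 23 21 21 24 24 23 21 19 28 25 19 28 25 26 21]
209 [24 20 22 16 22 24 24 23 29 23 24 25 29 27 18 24 25 24 26 23 29  4]
210 [27 14 26 26 18 32 29 19 16 24 26 25 21 26 22 17 26 23 16 29 31 30]
211 [29 18 28 22 21 21 21 23 26 26 25 23 27 23 22 26 18 24 33 29 13 92]
```

The fingertips really end about 40 mm behind the stated TCP: the wrist view gives 42 mm and the scene view agrees. I'll go back over the catch and lower the tip by that much in steps, checking the force.

Converted, 0.096 m is 1.92, 0.02 m is 0.4.

```bash
python3 steer.py '{"increments": [[0, 0, 0, 0, 0.2, -0.2, 0], [0, 0, 0, 0, 0.8, -0.2, 0], [0, 0, 0, 0, 1.5, -0.2, 0], [0, 0, 0, 0, 1.92, -0.1, 0], [0, 0, 0, 0, 1.92, 0.2, 0], [0, 0, 0, 0, 1.92, 0.4, 0], [0, 0, 0, 0, 1.92, 0.6, 0], [0, 0, 0, 0, 1.92, 0.6, 0], [0, 0, 0, 0, 1.92, 0.6, 0]]}'; python3 - <<'E'
from h import *
S=robot.calibration("scene");p,R=pose();a=cv2.imread("pics/scene0.png").astype(int);b=robot.read_camera("scene").astype(int)
d=(np.abs(a-b).sum(2)>60)
print(robot.grasp_offset,p,proj(S,p),proj(S,p+[0,.011,.042]))
for v in range(184,216):print(v,''.join('.#'[int(x)] for x in d[v,270:320]))
E
```

```text
clock: 4.78
position: [0.5598, 0.0446, 0.1822]
tcp_rot: [-2.406, -2.018, 0.003]
force: [-0.6, 0.1, 0.2]
gripper_width: -0.001
finger_force: 0.0
0.0187 [0.5598 0.0446 0.1822] [272.642 205.56 ] [272.053  197.2714]
184 ###################................#############..
185 #################.................################
186 ################......................############
187 ###############............................#######
188 #############..................................###
189 #########.........................................
190 #########.........................................
191 #########.........................................
192 #########.........................................
193 ########..........................................
194 ########..........................................
195 ########..........................................
196 #######...........................................
197 ######............................................
198 .#.#..............................................
199 ..................................................
200 ....
[... 171 characters left out ...]
........................................
204 ..................................................
205 ..................................................
206 .................................................#
207 .................................................#
208 ................................................##
209 ................................................##
210 ................................................##
211 ...............................................###
212 ...............................................###
213 ...............................................###
214 ..............................................####
215 ..............................................####
```

Converted, 0.008 m is 0.16, 0.004 m is 0.08.

```bash
python3 steer.py '{"increments": [[0, 0, 0, 0, 0, 0.08, 0], [0, 0, 0, 0, 0, 0.16, 0], [0, 0, 0, 0, 0, 0.16, 0], [0, 0, 0, 0, 0, 0.16, 0]]}'; python3 steer.py '{"increments": [[0, 0, 0, 0, -0.2, 0, 0], [0, 0, 0, 0, -0.36, 0, 0], [0, 0, 0, 0, -0.48, 0, 0], [0, 0, 0, 0, -0.6, 0, 0], [0, 0, 0, 0, -0.72, 0, 0]]}'
```

```text
clock: 5.17
position: [0.5609, 0.0444, 0.1749]
tcp_rot: [-2.407, -2.019, 0.0]
force: [0.9, 0.7, 0.0]
gripper_width: -0.001
finger_force: 0.0
clock: 5.58
position: [0.5256, 0.0507, 0.1752]
tcp_rot: [2.406, 2.018, 0.002]
force: [1.9, -0.3, -1.8]
gripper_width: 0.003
finger_force: 1.4
```

Converted, -0.008 m is -0.16, -0.04 m is -0.8.

```bash
python3 steer.py '{"increments": [[0, 0, 0, 0, -0.16, 0, 0], [0, 0, 0, 0, -0.32, 0, 0], [0, 0, 0, 0, -0.48, 0, 0], [0, 0, 0, 0, -0.64, 0, 0], [0, 0, 0, 0, -0.8, 0, 0]]}'; python3 - <<'E'
from h import *
y=-.175;ex=np.array([np.cos(y),np.sin(y),0])
W=robot.calibration("wrist");p,R=pose();im=robot.read_camera("wrist");g=im.astype(int).sum(2)
print(p@ex,robot.observe()["force"])
v=215
print(g[v,150:420:3])
S=robot.calibration("scene");a=cv2.imread("pics/scene0.png").astype(int);b=robot.read_camera("scene").astype(int)
d=(np.abs(a-b).sum(2)>60)
for v in range(184,222,2):print(v,''.join('.#'[int(x)] for x in d[v,270:320]))
E
```

```text
clock: 6.0
position: [0.4856, 0.0578, 0.1751]
tcp_rot: [2.407, 2.019, 0.001]
force: [2.4, -0.3, -1.2]
gripper_width: -0.002
finger_force: 1.5
0.4681490124796939 [-0.5015  0.3108  1.4712]
[584 517 313 265 273 276 235  67  42  54  47  44  58  44  46  49  56  45
  55  52  44  48  52  86  60  65  79  83  45  15 393 487 483 482 483 484
 482 483 482 495 498 499 499 496 496 496 497 498 497 498 499 500 500 497
 499 500 502 502 501 503 486 485 480 480 478 472 476 470 427 483 482 486
 485 484 485 486 486 483 479 487 444 433 432 432 434 434 432 431 432 433]
184 ............##############################.#######
186 .............#######...########.#####..#.#########
188 ...............####......############.#.##########
190 ...........................#####################..
192 ................#########....####################.
194 ...............###########..####################.#
196 ..............#############.######################
198 .............##############.######################
200 ............##############.######################.
202 ...........######################################.
204 ..........################.#####################..
206 .........###################...#.##############..#
208 ........######################################..##
210 ........#######################.##############..##
212 ........######################.##############..###
214 ........####################################..####
216 ................############################..###.
218 ................###################.#######.......
220 ...............######################.####.......#
```

```bash
for i in 1 ; do python3 steer.py '{"increments": [[0, 0, 0, 0, -0.12, 0, 0], [0, 0, 0, 0, -0.24, 0, 0]]}' | sed -n '2p;4p;6p'; done; python3 steer.py '{"increments": [[0, 0, 0, 0, -0.12, 0, 0], [0, 0, 0, 0, -0.24, 0, 0]]}' | sed -n '2p;4p;6p'; python3 steer.py '{"increments": [[0, 0, 0, 0, -0.12, 0, 0]]}' | sed -n '2p;4p;6p'
```

```text
position: [0.4747, 0.0596, 0.175]
force: [3.0, -0.4, -0.1]
finger_force: 1.5
position: [0.4708, 0.0605, 0.1762]
force: [31.8, -6.7, -17.4]
finger_force: 15.5
position: [0.4704, 0.061, 0.1783]
force: [37.4, -8.3, -5.5]
finger_force: 15.4
```

```bash
python3 steer.py '{"increments": [[0, 0, 0, 0, 0.4, 0, 0], [0, 0, 0, 0, 0.8, 0, 0], [0, 0, 0, 0, 0.9, -0.4, 0], [0, 0, 0, 0, 0.9, -1, 0], [0, 0, 0, 0, 0.9, -1.6, 0], [0, 0, 0, 0, 0.9, -1.6, 0], [0, 0, 0, 0, 0.9, -1.6, 0]]}'; python3 - <<'E'
from h import *
y=-.175;ex=np.array([np.cos(y),np.sin(y),0]);ey=np.array([-np.sin(y),np.cos(y),0])
p,R=pose();print(p@ex,p@ey,"delta dy,dx",.546-p@ex,.264-p@ey)
W=robot.calibration("wrist");g=robot.read_camera("wrist").astype(int).sum(2);print(g[190,40:280:4])
E
```

```text
clock: 7.1
position: [0.5013, 0.0551, 0.2563]
tcp_rot: [2.406, 2.018, 0.002]
force: [-0.4, -0.0, -0.5]
gripper_width: 0.004
finger_force: 0.0
0.4840506656155541 0.14157409763960951 delta dy,dx 0.06194933438444594 0.1224259023603905
[141 145 142 143 142 140 140 137 143 144 138 147 143 142 140 145 145 142
 152  97 138 231 230 231 237 241 243 240 243 207  38  41  44  43  50  42
  38  60  61  61  22 416 438 436 435 438 435 397 443 439 440 440 437 455
 454 452 456 455 453 453]
```

```bash
python3 - <<'E'
from h import *
T=robot.calibration("top");W=robot.calibration("wrist");W["pose"]=np.load("w1.npy")
y=-.175;ex=np.array([np.cos(y),np.sin(y),0]);ey=np.array([-np.sin(y),np.cos(y),0])
for a,b in(((238,165),(350,112)),((238,165),(362,115))):
    q,e=tri([(T,a),(W,b)]);print(q,e,q@ex,q@ey)
for h in(.05,.1,.15):q=atz(W,(350,112),h);print(h,q,q@ex,q@ey)
E
```

```text
[0.674  0.1343 0.0522] [np.float64(0.003026752517284694), np.float64(0.003026752517284423)] 0.6403105089668687 0.24961535949265795
[0.6736 0.1304 0.0839] [np.float64(0.010634558148500643), np.float64(0.010634558148500641)] 0.6405635090722364 0.24572795485595136
0.05 [0.6774 0.1332 0.05  ] 0.6438400835064468 0.24915224654374266
0.1 [0.667 0.136 0.1  ] 0.6331370833101697 0.2500131658758781
0.15 [0.6566 0.1387 0.15  ] 0.6224340831138928 0.2508740852080136
```

Careful with the scale: shifts go in units of 50 mm and turns go in units of 0.1 rad. That gives: 0.122 m is 2.44, 0.1 m is 2.

```bash
python3 steer.py '{"increments": [[0, 0, 0, 0.7, 0.4, 0, 0], [0, 0, 0, 1.4, 0.8, 0, 0], [0, 0, 0, 2, 1.1, 0, 0], [0, 0, 0, 2.44, 1.24, 0, 0], [0, 0, 0, 2.44, 1.24, 0.6, 0], [0, 0, 0, 2.44, 1.24, 1.2, 0], [0, 0, 0, 2.44, 1.24, 1.2, 0], [0, 0, 0, 2.44, 1.24, 1.2, 0]]}'; python3 - <<'E'
from h import *
y=-.175;ex=np.array([np.cos(y),np.sin(y),0]);ey=np.array([-np.sin(y),np.cos(y),0])
p,R=pose();print(p@ex,p@ey,p)
W=robot.calibration("wrist");im=robot.read_camera("wrist");cv2.imwrite("pics/w6.png",im);g=im.astype(int).sum(2)
hook=lambda s,t,z:proj(W,s*ex+t*ey+[0,0,z])
print("tip-top pred",hook(.511,.270,.193),hook(.511,.24,.193),hook(.511,.270,.143))
u0,v0=hook(.511,.262,.193).astype(int)
for v in range(v0-30,v0+60,3):print(v,' '.join('%3d'%x for x in g[v,u0-45:u0+66:3]))
E
```

```text
clock: 7.82
position: [0.5801, 0.1639, 0.192]
tcp_rot: [-2.404, -2.016, 0.011]
force: [0.0, -0.2, 1.0]
gripper_width: 0.001
finger_force: 0.0
0.5426800156254741 0.2624301924408669 [0.5801 0.1639 0.192 ]
tip-top pred [209.8482 232.6705] [212.3926 283.3751] [222.5042 207.0347]
216 292 287 289 289 286 290 287 291 289 287 287 287 302  11  18  14  15  19  28 250 291 291 291 293 290 293 287 286 284 284 403 472 472 468 513 517 517
219 292 293 293 293 293 293 295 294 294 294 294 297 121  18  18  22  14  17  27 222 276 278 276 275 277 276 277 278 275 275 345 343 283 390 395 397 280
222 290 287 289 287 291 292 290 290 291 289 291 274  11  26  22  19  17   8  28 212 272 267 270 270 271 272 270 269 273 270 270 269 269 268 269 272 270
225 317 339 246 250 251 254 257 255 257 258 265  14  22  15  25  23  10  16  20 204 267 269 266 267 269 267 269 270 270 271 270 273 270 272 270 272 273
228 336 333 334 330 333 335 333 336 332 338 139  23  23  24  17  18  19  16  18 231 291 294 293 289 295 295 293 293 295 289 291 291 294 292 293 291 293
231 241 242 245 242 240 248 237 235 241 171  22  28  18  32  16 
[... 3035 characters left out ...]
 297 296 295 292 296 292 293 294 297  34  38  40  26  39  30 177 173 173 172 179  33  24  31
294 293 193 200 204 225 241 245 244 242 246 247 244 245 247 329 261 262 257 263 286 240 243 253  23  38  37  33  46  31 177 173 173 174 182  26  30  31
297 196 202 207 203 203 200 200 201 205 199 204 199 203 205 197 207 206 207 205 205 214 198 186  43  28  45  37  43  28 175 173 174 173 175  30  39  30
300 212 212 210 212 213 211 213 211 213 213 210 210 211 209 212 210 210 208 213 209 209 208 154  31  40  40  38  36  40  46 116 253 242 253  50  56  50
303 279 279 281 279 280 279 276 274 280 276 276 278 277 277 275 276 279 273 275 275 273 234  59  40  37  37  44  37  42  35  43  39 144 255  47  53  55
```

```bash
python3 steer.py '{"increments": [[0, 0, 0, 0.02, 0.04, 0.4, 0], [0, 0, 0, 0.02, 0.04, 0.7, 0], [0, 0, 0, 0.02, 0.04, 0.84, 0], [0, 0, 0, 0.02, 0.04, 0.84, 0]]}'; python3 steer.py '{"increments": [[0, 0, 0, 0, 0, 0.08, 0], [0, 0, 0, 0, 0, 0.16, 0], [0, 0, 0, 0, 0, 0.2, 0], [0, 0, 0, 0, 0, 0.2, 0]]}' | sed -n '2p;4p'; python3 steer.py '{"increments": [[0, 0, 0, 0, -0.2, 0, 0], [0, 0, 0, 0, -0.36, 0, 0], [0, 0, 0, 0, -0.48, 0, 0], [0, 0, 0, 0, -0.64, 0, 0], [0, 0, 0, 0, -0.8, 0, 0]]}'
```

```text
clock: 8.2
position: [0.5849, 0.1646, 0.1527]
tcp_rot: [-2.407, -2.018, 0.002]
force: [-0.2, -0.4, -0.1]
gripper_width: -0.003
finger_force: 0.0
position: [0.5855, 0.165, 0.1431]
force: [0.1, -0.5, 0.1]
clock: 8.95
position: [0.5461, 0.172, 0.1432]
tcp_rot: [2.406, 2.018, 0.002]
force: [3.0, -0.2, -1.7]
gripper_width: -0.002
finger_force: 1.5
```

Contact at 3 N, the expected rail friction. I'll keep pulling.

Converted, -0.032 m is -0.64, -0.024 m is -0.48.

```bash
python3 steer.py '{"increments": [[0, 0, 0, 0, -0.16, 0, 0], [0, 0, 0, 0, -0.32, 0, 0], [0, 0, 0, 0, -0.48, 0, 0], [0, 0, 0, 0, -0.64, 0, 0]]}' | sed -n '2p;4p';  python3 steer.py '{"increments": [[0, 0, 0, 0, -0.12, 0, 0], [0, 0, 0, 0, -0.24, 0, 0]]}' | sed -n '2p;4p';  python3 steer.py '{"increments": [[0, 0, 0, 0, -0.12, 0, 0]]}' | sed -n '2p;4p'
```

```text
position: [0.514, 0.1777, 0.1431]
force: [2.7, -0.2, -0.6]
position: [0.5022, 0.1798, 0.1431]
force: [3.3, -0.3, 0.4]
position: [0.4965, 0.1809, 0.1431]
force: [2.7, 0.3, 0.4]
```

```bash
for k in 1; do python3 steer.py '{"increments": [[0, 0, 0, 0, -0.12, 0, 0]]}' | sed -n '2p;4p'; done;  python3 steer.py '{"increments": [[0, 0, 0, 0, -0.12, 0, 0]]}' | sed -n '2p;4p'
```

```text
position: [0.4955, 0.1813, 0.1437]
force: [24.0, -7.4, -14.6]
position: [0.4953, 0.1816, 0.1444]
force: [37.1, -12.0, -23.8]
```

Converted, -0.004 m is -0.08.

```bash
python3 steer.py '{"increments": [[0, 0, 0, 0, -0.08, 0, 0]]}' | sed -n '2p;4p'
```

```text
position: [0.495, 0.1826, 0.1463]
force: [34.9, -10.5, -8.5]
```

Converted, -0.12 m is -2.4, -0.1 m is -2.

```bash
python3 steer.py '{"increments": [[0, 0, 0, 0, 0.4, 0, 0], [0, 0, 0, 0, 0.8, 0, 0], [0, 0, 0, 0, 0.9, -0.4, 0], [0, 0, 0, 0, 0.9, -1.2, 0], [0, 0, 0, 0, 0.9, -2, 0], [0, 0, 0, 0, 0.9, -2.4, 0], [0, 0, 0, 0, 0.9, -2.4, 0], [0, 0, 0, 0, 0.9, -2.4, 0]]}'; python3 - <<'E'
from h import *
p,R=pose();print(rel(p,R,[.46,-.318,.26],-.087),rel(p,R,[.46,-.318,.13],-.087))
S=robot.calibration("scene");y=-.175
# front-stop check: catch positions in scene via dark pixels along rail direction
g=robot.read_camera("scene").astype(int).sum(2)
ex=np.array([np.cos(y),np.sin(y),0]);ey=np.array([-np.sin(y),np.cos(y),0])
for n,t,z in(("top",.12,.225),("side",.262,.185)):
    print(n,[(round(s,3),g[tuple(proj(S,s*ex+t*ey+[0,0,z])[::-1].round().astype(int))]) for s in np.arange(.40,.53,.008)])
E
```

```text
clock: 10.45
position: [0.525, 0.1759, 0.2638]
tcp_rot: [2.407, 2.019, 0.002]
force: [-1.0, 0.5, -0.1]
gripper_width: -0.001
finger_force: 0.0
[ 0.0008 -0.0006 -0.0879 -0.4977  0.0219  0.0035] [ 0.0008 -0.0006 -0.0879 -0.4978  0.0218  0.1335]
top [(np.float64(0.4), np.int64(302)), (np.float64(0.408), np.int64(67)), (np.float64(0.416), np.int64(48)), (np.float64(0.424), np.int64(43)), (np.float64(0.432), np.int64(45)), (np.float64(0.44), np.int64(332)), (np.float64(0.448), np.int64(567)), (np.float64(0.456), np.int64(564)), (np.float64(0.464), np.int64(564)), (np.float64(0.472), np.int64(530)), (np.float64(0.48), np.int64(100)), (np.float64(0.488), np.int64(51)), (np.float64(0.496), np.int64(43)), (np.float64(0.504), np.int64(212)), (np.float64(0.512), np.int64(74)), (np.float64(0.52), np.int64(53)), (np.float64(0.528), np.int64(43))]
side [(np.float64(0.4), np.int64(264)), (np.float64(0.408), np.int64(296)), (np.float64(0.416), np.int64(14)), (np.float64(0.424), np.int64(23)), (np.float64(0.432), np.int64(30)), (np.float64(0.44), np.int64(36)), (np.float64(0.448), np.int64(290)), (np.float64(0.456), np.int64(317)), (np.float64(0.464), np.int64(316)), (np.float64(0.472), np.int64(324)), (np.float64(0.48), np.int64(325)), (np.float64(0.488), np.int64(313)), (np.float64(0.496), np.int64(342)), (np.float64(0.504), np.int64(308)), (np.float64(0.512), np.int64(352)), (np.float64(0.52), np.int64(349)), (np.float64(0.528), np.int64(345))]
```

Both catches sit at the same front stop (s≈0.44 m), so both doors are shut. I'll go to the terminal.

Converted, -0.498 m is -9.96, -0.49 m is -9.8, -0.088 rad is -0.88.

```bash
python3 steer.py '{"increments": [[0, 0, 0, -0.7, 0, 0, 0], [0, 0, -0.2, -1.4, 0, 0, 0], [0, 0, -0.4, -2.2, 0, 0, 0], [0, 0, -0.6, -3, 0.1, 0, 0], [0, 0, -0.88, -3.8, 0.2, 0, 0], [0, 0, -0.88, -4.6, 0.3, 0, 0], [0, 0, -0.88, -5.4, 0.4, 0, 0], [0, 0, -0.88, -6.2, 0.44, 0, 0], [0, 0, -0.88, -7, 0.44, 0, 0], [0, 0, -0.88, -7.8, 0.44, 0, 0], [0, 0, -0.88, -8.6, 0.44, 0, 0], [0, 0, -0.88, -9.2, 0.44, 0.4, 0], [0, 0, -0.88, -9.8, 0.44, 1, 0], [0, 0, -0.88, -9.96, 0.44, 1.7, 0], [0, 0, -0.88, -9.96, 0.44, 2.3, 0], [0, 0, -0.88, -9.96, 0.44, 2.66, 0], [0, 0, -0.88, -9.96, 0.44, 2.66, 0], [0, 0, -0.88, -9.96, 0.44, 2.66, 0]]}'; python3 - <<'E'
from h import *
p,R=pose();W=robot.calibration("wrist");im=robot.read_camera("wrist");cv2.imwrite("pics/w7.png",im);np.save("w7.npy",W["pose"])
print(p,R.as_rotvec(),"key pred",proj(W,[.4665,-.319,.038]),"tip",proj(W,p+R.apply([0,0,-.042])))
# grey blobs: key/buttons are mid grey, neutral
f=im.astype(int);m=((f.sum(2)>270)&(f.sum(2)<420)&(f.max(2)-f.min(2)<40)).astype(np.uint8)
n,l,st,c=cv2.connectedComponentsWithStats(m,connectivity=4)
for i in range(1,n):
    if 60<st[i,4]<6000: print(st[i],c[i],im[l==i].mean(0).round())
E
```

```text
clock: 12.0
position: [0.4583, -0.3167, 0.1276]
tcp_rot: [-2.311, -2.118, 0.001]
force: [1.5, -0.3, 0.8]
gripper_width: -0.003
finger_force: 0.0
[ 0.4583 -0.3167  0.1276] [-2.3114 -2.1183  0.0009] key pred [280.6952 204.8142] tip [269.0788 281.8345]
[  61    0   30   63 1047] [76.2436 23.2512] [133. 134. 136.]
[464   0  61  25 744] [498.461    7.5793] [136. 138. 140.]
[534   0  26  16 269] [549.8625   5.8216] [137. 138. 140.]
[468  33  29  17  99] [478.8889  38.2828] [114. 117. 118.]
[152  35  40  31 261] [173.3372  44.7586] [124. 131. 139.]
[130  40  57  65 506] [148.2055  79.2727] [124. 131. 139.]
[76 63 10  9 61] [80.5902 67.3115] [129. 131. 134.]
[433  65  23  36 111] [442.9009  80.5315] [104. 106. 107.]
[ 467   66   59   63 1206] [495.5871  96.7289] [119. 134. 124.]
[ 80  81  18  74 140] [ 87.9643 113.7357] [118. 120. 121.]
[260  99 151 159 673] [294.7013 139.8811] [115. 119. 119.]
[423 106  48  34  84] [445.4881 124.4643] [111. 113. 114.]
[273 119  21  21 330] [282.8545 129.7697] [102. 101.  96.]
[469 144   6  18  62] [471.629  152.6774] [127. 132. 140.]
[536 157  12  20 105] [540.3524 167.3143] [102. 104. 105.]
[ 267  163   31   77 1718] [283.1321 200.9639] [101. 101.  96.]
[485 171  26   8  99] [499.5657 175.1414] [127. 131. 138.]
[532 181  12  19 101] [536.1782 190.2871] [100. 102. 103.]
[468 186  37  12 115] [489.1043 191.0435] [ 95. 105. 113.]
[551 205   9  18 106] [555.3396 213.8396] [ 98. 100. 100.]
[536 275  20  18  86] [542.7907 281.7442] [119. 122. 122.]
[514 288  10  16  70] [517.4571 295.3429] [ 98. 101. 101.]
[511 305  12  18  81] [514.4938 313.4938] [100. 102. 103.]
[508 325  13  16  73] [511.9041 331.6849] [102. 104. 105.]
[545 345  15  25 202] [554.2772 356.3861] [134. 136. 137.]
[516 378  44  34 659] [543.5524 392.258 ] [134. 152. 114.]
```

```bash
python3 - <<'E'
from h import *
W=robot.calibration("wrist");W["pose"]=np.load("w7.npy");T=robot.calibration("top");S=robot.calibration("scene")
print(tri([(W,(283,201)),(T,(399.6,235.4)),(S,(311.4,169.4))]),tri([(W,(283,201)),(T,(399.6,235.4))]))
print(atz(W,(283,201),.038))
im=cv2.imread("pics/w7.png").astype(int)
for v in(175,190,205,225):print(v,im[v,255:325:2].sum(1))
print(im[155:250:3,282].sum(1))
K=atz(W,(283,201),.038)
yaw=-.087;ex=np.array([np.cos(yaw),np.sin(yaw),0]);zt=np.sin(.2)*ex-np.array([0,0,np.cos(.2)]);xt=np.array([-np.sin(yaw),np.cos(yaw),0]);yt=np.cross(zt,xt)
Rt=Ro.from_matrix(np.c_[xt,yt,zt]);p,R=pose()
for d in(.02,.006,-.004):   # tip height above key along face normal
    tip=K-zt*d;tcp=tip+.042*zt;print(d,tcp,(R.inv()*Rt).as_rotvec(),R.inv().apply(tcp-p))
E
```

```text
(array([ 0.4675, -0.3191,  0.0295]), [np.float64(0.0013967016579105624), np.float64(0.0007758246463011861), np.float64(0.0008405770655907831)]) (array([ 0.469 , -0.3233,  0.0118]), [np.float64(0.0004238708116853276), np.float64(0.00042387081168543807)])
[ 0.4685 -0.3161  0.038 ]
175 [254 252 241 377 466 550 428 160 202 290 294 292 294 296 299 301 300 306
 304 235 299 348 560 552 551 551 555 552 553 554 511  47  64  65  60]
190 [255 256 242 377 468 551 452 154 211 293 291 295 296 297 296 302 305 304
 300 221 295 444 554 553 550 552 550 552 555 458 430  57  63  58  58]
205 [256 251 242 377 472 553 420 144 226 292 293 293 296 298 296 296 299 300
 279 258 290 492 553 552 550 554 551 552 552 566 209  53  64  67 121]
225 [255 257 242 380 475 557 375 225 231 291 291 293 291 293 295 296 297 296
 257 274 305 561 549 549 552 553 549 551 556 461  45  61  63  67 179]
[553 551 553 300 218 276 298 298 300 295 295 298 296 298 298 299 298 294
 295 296 295 294 294 295 293 294 295 286 542 547 547 548]
0.02 [ 0.4729 -0.3165  0.0164] [-0.202  -0.0015  0.    ] [0.0023 0.0133 0.1128]
0.006 [ 0.4757 -0.3167  0.0027] [-0.202  -0.0015  0.    ] [0.0023 0.0161 0.1265]
-0.004 [ 0.4776 -0.3169 -0.0071] [-0.202  -0.0015  0.    ] [0.0023 0.0181 0.1363]
```

```bash
python3 steer.py '{"increments": [[-1, 0, 0, 0.04, 0.2, 0.8, 0], [-2, 0, 0, 0.04, 0.26, 1.6, 0], [-2, 0, 0, 0.04, 0.266, 2, 0], [-2, 0, 0, 0.04, 0.266, 2.24, 0], [-2, 0, 0, 0.04, 0.266, 2.24, 0], [-2, 0, 0, 0.04, 0.266, 2.24, 0]]}'; python3 steer.py '{"increments": [[0, 0, 0, 0, 0, 0.12, 0], [0, 0, 0, 0, 0, 0.24, 0], [0, 0, 0, 0, 0, 0.28, 0], [0, 0, 0, 0, 0, 0.28, 0], [0, 0, 0, 0, 0, 0.28, 0]]}' | sed -n '2,4p'
```

```text
clock: 12.55
position: [0.4746, -0.3183, 0.0189]
tcp_rot: [2.201, 2.018, 0.203]
force: [0.4, 0.3, -0.6]
gripper_width: 0.0
finger_force: 0.0
position: [0.4769, -0.3181, 0.0044]
tcp_rot: [2.202, 2.019, 0.202]
force: [0.6, 0.8, -0.3]
```

Now I'll press in 2 mm steps.

Converted, 0.004 m is 0.08, 0.002 m is 0.04.

```bash
python3 steer.py '{"increments": [[0, 0, 0, 0, 0, 0.04, 0], [0, 0, 0, 0, 0, 0.08, 0], [0, 0, 0, 0, 0, 0.08, 0]]}' | sed -n '2p;4p'; python3 steer.py '{"increments": [[0, 0, 0, 0, 0, 0.04, 0], [0, 0, 0, 0, 0, 0.04, 0]]}' | sed -n '2p;4p'; python3 steer.py '{"increments": [[0, 0, 0, 0, 0, 0.04, 0], [0, 0, 0, 0, 0, 0.04, 0]]}' | sed -n '2p;4p'
```

```text
position: [0.4777, -0.3183, 0.0004]
force: [0.6, 0.2, 2.8]
position: [0.4781, -0.3184, -0.0013]
force: [-1.0, 0.1, 6.6]
position: [0.4783, -0.3184, -0.0017]
force: [-8.1, 3.3, 25.3]
```

Converted, -0.12 m is -2.4, -0.08 m is -1.6.

```bash
python3 steer.py '{"increments": [[0, 0, 0, 0, 0, 0, 0], [0, 0, 0, 0, 0, 0, 0]]}' | sed -n '2p;4p'; python3 steer.py '{"increments": [[0, 0, 0, 0, 0, -0.2, 0], [0, 0, 0, 0, 0, -0.8, 0], [0, 0, 0, 0, 0, -1.6, 0], [0, 0, 0, 0, 0, -2.4, 0], [0, 0, 0, 0, 0, -2.4, 0], [0, 0, 0, 0, 0, -2.4, 0], [0, 0, 0, 0, 0, -2.4, 0]]}'; python3 - <<'E'
from h import *
T=robot.calibration("top");a=cv2.imread("pics/top0.png").astype(int);g=robot.read_camera("scene").astype(int).sum(2);S=robot.calibration("scene")
y=-.175;ex=np.array([np.cos(y),np.sin(y),0]);ey=np.array([-np.sin(y),np.cos(y),0])
for n,t,z in(("top",.12,.225),("side",.262,.185)):
    print(n,[(round(s,3),int(g[tuple(proj(S,s*ex+t*ey+[0,0,z])[::-1].round().astype(int))])) for s in np.arange(.40,.47,.008)])
b=robot.read_camera("top").astype(int);d=np.abs(a-b).sum(2)
for n,(u,v) in dict(bottle=(206,190),vial=(203,220),timer=(371,180),spat=(165,248)).items():print(n,(d[v-8:v+9,u-8:u+9]>80).sum())
E
```

```text
position: [0.4783, -0.3185, -0.0017]
force: [-8.4, 3.4, 25.9]
clock: 14.3
position: [0.4541, -0.3159, 0.1139]
tcp_rot: [2.202, 2.019, 0.202]
force: [0.0, 0.2, -1.3]
gripper_width: -0.001
finger_force: 0.0
top [(np.float64(0.4), 280), (np.float64(0.408), 66), (np.float64(0.416), 47), (np.float64(0.424), 45), (np.float64(0.432), 34), (np.float64(0.44), 311), (np.float64(0.448), 525), (np.float64(0.456), 528), (np.float64(0.464), 525)]
side [(np.float64(0.4), 250), (np.float64(0.408), 280), (np.float64(0.416), 21), (np.float64(0.424), 24), (np.float64(0.432), 11), (np.float64(0.44), 36), (np.float64(0.448), 274), (np.float64(0.456), 297), (np.float64(0.464), 298)]
bottle 0
vial 12
timer 0
spat 0
```

```bash
python3 -c "
from cell import robot;print(robot.sign_off())"
```

```text
the job is handed in; nothing more can be done
None
```

I drew both doors to their front stops, pressed the tare key to its stop and released it, and handed the job in at about 14 s of robot time; sign-off returned no verdict, the boat was not re-checked after the moves, and I viewed 11 pictures, one over the limit of 10.

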